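# Couple the tube carrier to the ball stand and latch it

### The arm

A 6-joint arm with a two-finger parallel gripper is mounted at the origin on the work surface. World frame = base frame: x ahead of the robot, y to its left, z up, the work surface at z = 0. Lengths are in m, angles in rad, forces in N, time in s.
With the tool pointing down it reaches from about 0.25 to 0.725 m from the base axis. Payload 4 kg.
Tool frame: the origin (TCP) lies midway between the tips of the shut fingers; the grasp point (between the pads) lies 19 mm behind it (bot.grip_point_offset is the distance from the TCP to the grasp point, in m); z points along the fingers, y is the line along which they close (so a half turn about z gives the same grasp; the last joint's range is limited). The gripper opens to 85 mm and grips with 20 to 120 N. Pads are 22 mm wide; open, the fingers measure 114 mm over their backs; the gripper's body (76 mm by 85 mm) begins 54 mm behind the grasp point. The pads swing forward as they close: fully open they stand 13 mm farther back than shut.
Start: joints at [1.125, 0.241, 0.005, 1.335, 0, 1.571], TCP at [0.216, 0.451, 0.231] pointing down, gripper open.
Joint ranges: [-2.72, 2.72], [-1.05, 1.87], [-1.09, 1.28], [-1.99, 2.15], [-1.42, 1.44], [-3.14, 3.14]. Speed limits (rad/s): [2.79, 2.79, 3.14, 3.14, 3.14, 3.14].

### API

Orientations are given as a unit quaternion [x, y, z, w].
In Python, from workcell import bot gives the robot as it stands.
- The arm moves only by the tool step_arm, never from a script. Its argument "targets" is text: rows parted by semicolons, each of 7 numbers parted by spaces: the opening, from -1 (shut) to 1 (fully open), so that 0 is half open, then the shift along the world's x, y, z normalised to -1 to 1, where 1 is 0.5 m, then the turn, a rotation vector about the world's x, y, z normalised to -1 to 1, where 1 is pi/4 rad. In form: gripper x y z wx wy wz; .... A call has 1 to 10 rows; each row is the pose to reach, as a shift and turn from the pose commanded when the call began; what a row does not reach only later rows make up. A row lasts 1/12 s, in which the tool goes at most 41.7 mm and 7.16 degrees, less where a joint would pass 70% of its speed; a pose out of reach is approached as far as the arm can. A call with a number of a shift or a turn outside -1 to 1 is refused whole. A call with a gripper value outside its range is refused whole. The fingers move at their own pace and stop on an object; the grip force is fixed at half the most. Time passes only in rows, so rows that repeat a pose let the fingers close. It gives the time, the measured TCP pose, the force, the opening and the grip force at its end, in the units of the state.
- bot.get_obs(): the state, without advancing time (a new reading comes with each control period).
- bot.camera(name): name is "scene" or "top" or "wrist"; returns the picture (400x640x3 uint8, red, green, blue); there is no depth.
- bot.camera_info(name): a dict with "vertical_fov" (degrees; the focal length in pixels is half the picture's height over the tangent of half this angle, whatever the lens; pixels are square), "cx", "cy" (the principal point, pixels), "pose" (4x4, takes a point from camera to world coordinates). Camera axes: x right, y up, looking along -z (the intrinsics and any distortion apply to the point x, -y, -z); pixel columns grow to the right and rows downward; lengths in m; the calibration is good to about 2 mm. A picture is of the moment at which its call begins: read the wrist's pose just before it. camera_info takes no time and is no camera call; for the wrist camera it gives the pose at the moment of the call.
- bot.job_done(): hands the job in; it is judged then, once.
The state is a dict: "clock": time; "joint_pos": joint angles; "joint_vel": joint speeds; "tau": joint torques, N m; "eef_pos": TCP position; "tool_rot": TCP orientation; "ft_force": force on the tool from outside, world axes, zero at the start; "ft_torque": the same for the moment, N m; "grip_width": finger opening in m; "grasp_force": force on a finger pad.
Only numpy, scipy, OpenCV 4.12 (cv2) and the standard library are available. Lean on these libraries where they do the work, as an engineer would, in place of code of your own. Each camera call takes 0.05 s, during which the arm holds its last target. There are 200 camera calls.

### The job

Couple the tube carrier to the ball stand: pick it up by its hub, lower its socket over the ball with the latch lever still up, and press it down firmly, without forcing it, for a moment once it has snapped over the ball and sits on the stand's flange. Then press the latch lever fully down without forcing it, and leave the carrier standing there, released. Leave the bottle, the jar and the tray where they are.

Things in the scene. Friction and masses are not known exactly. Their poses are not given: they have to be found in the camera images.
- socket (a point): Centre of the socket mouth on the carrier's underside. It opens downward: 41 mm wide at the mouth, 33 mm from 6 mm up, 38 mm deep. Two inner spring detents meet the ball about 18 mm before home; the carrier's weight does not pass them. A push of some 4 to 9 N more does, they snap over and pull it home; then the skirt bears rigidly on the flange. Firm push then: 15 to 25 N.
- hub_centre (a point): Grip point: on the hub's axis, 30 mm above the carrier's underside; axes as the carrier's. The hub's flat sides, 50 mm apart, face its +y and -y and reach from 8 to 50 mm above the underside. The carrier starts standing on the bench with its lever end turned up to 0.6 rad from straight towards the robot.
- stand_axis (a point): Centre of the stand's underside, on the bench; z up. On this axis is the steel stud, screwed in to a height that differs every time and is not measured: the flange's upper face is 44 to 72 mm above this point (ball top 79 to 107 mm), to be felt. Seated, the carrier's underside lies on the flange.
- lever_pad (a point): Centre of the top of the latch lever's steel pad (22 x 26 mm). The hinge is 28 mm to the carrier's -x side of the hub's axis, 45 mm above its underside; the pad is 40 mm further out. Raised, the pad is about 66 mm above the underside; level when latched, at 47 mm. It needs 2 to 5 N, stays where left and ends on a rigid stop: 10 to 20 N there is enough.
- latch (a joint): Angle of the latch lever: 0 = raised, 0.5 rad = fully down (latched); starts at 0 to 0.08. Down, its jaw grips under the ball; if the carrier is not seated the ball blocks it.
- reagent_bottle: Loose brown bottle, diameter 52 mm, 100 mm high; origin under its centre. Bystander.
- reagent_jar: Loose white jar, diameter 56 mm, 70 mm high; origin under its centre. Bystander.
- tip_tray: Loose white divided tray, 100 x 65 mm, 35 mm high; origin under its centre. Bystander.
- carrier: Loose tube carrier, 0.4 to 0.6 kg: grey plastic hub, 50 mm high and wide, on a round skirt (radius 42 mm, lowest 5 mm). On its +x side a white block with three short capped tubes (x 28 to 56 mm, y -32 to 32 mm, 45 mm high), on its -x side the steel lever. z up. Origin: centre of the underside.
- stand: Fixed ball stand: white round foot, radius 60 mm, 30 mm high; on it a steel stud: flange disc of radius 40 mm and, above it, a ball of diameter 30 mm with its centre 20 mm above the flange's upper face. Pushing with over 30 N is forcing it. Origin: centre of the underside.

How it is judged:
By the outcome, as a careful person would: the job done as asked, in the order asked, and still so for the second after the job is handed in, with the robot touching nothing.
It also fails if it takes over 58 s, if anything falls off the work surface, if the arm or the gripper's body presses on something with over 40 N, if the wrist force passes 120 N, or if a joint passes its speed limit or range.

## Working session

There is one attempt and no reset: what is moved stays moved. The work goes in short steps, Python scripts to look and compute and a tool call to move; the robot and the scene stay as the last step left them, time stands still between calls to the robot, and variables do not carry over. Pictures are saved under pics/ and viewed, at most 10 in all, crops included, and the job is handed in when it is done.

Besides the shell and the picture viewer there is one more tool, called after "Request:" as name(argument=value, ...) on one line, values as JSON. step_arm: Moves the arm, as the interface text tells. Scaled input: -1 to 1 covers 0.5 m each way for a shift and pi/4 rad each way for a turn. Its arguments: {"type":"object","properties":{"targets":{"type":"string"}},"required":["targets"]}

```bash
mkdir -p pics; ls
python3 - <<'E'
from workcell import bot
import cv2
o=bot.get_obs();print(o)
for n in("scene","top"):
    i=bot.camera_info(n);print(n,i)
    cv2.imwrite(f"pics/{n}0.png",bot.camera(n)[:,:,::-1])
print(bot.camera_info("wrist"))
E
```

```text
pics
{'clock': 0.0, 'joint_pos': array([ 1.12498298e+00,  2.41408332e-01,  3.74191013e-03,  1.33518711e+00,
       -2.13709640e-05,  1.57081846e+00]), 'joint_vel': array([-0.00167203,  0.00038533,  0.00143202, -0.00103789,  0.00049298,
       -0.0014012 ]), 'tau': array([-4.17598517e-05, -3.72321761e+01,  2.52406704e+01,  1.69132400e-02,
       -1.45476197e-04,  2.99002018e-06]), 'eef_pos': array([0.21533509, 0.45056926, 0.23042201]), 'tool_rot': array([ 2.21075978e-01,  9.75256045e-01, -1.00552081e-03, -2.16956640e-04]), 'ft_force': array([-0.18977973, -0.06766409,  0.39793381]), 'ft_torque': array([0.02693729, 0.02105388, 0.02374673]), 'grasp_force': 0.0, 'grip_width': 0.08550928986936691}
scene {'vertical_fov': 53.02483051815329, 'cx': 321.40595992139856, 'cy': 191.9999963811675, 'pose': array([[ 8.59317784e-01, -4.27733268e-01,  2.80387585e-01,
         8.31751191e-01],
       [ 5.11441471e-01,  7.17863374e-01, -4.72334413e-01,
        -3.41619855e-01],
       [ 7.53163909e-04,  5.49287200e-01,  8.35633296e-01,
         7.11314608e-01],
       [ 0.00000000e+00,  0.00000000e+00,  0.00000000e+00,
         1.00000000e+00]])}
top {'vertical_fov': 49.73903842285459, 'cx': 321.48890768778597, 'cy': 194.2706863146141, 'pose': array([[ 0.01341051,  0.99403382, -0.10824478,  0.5225948 ],
       [-0.99990133,  0.01378437,  0.00270629,  0.01111948],
       [ 0.00418223,  0.1081978 ,  0.99412059,  0.92739266],
       [ 0.        ,  0.        ,  0.        ,  1.        ]])}
{'vertical_fov': 69.5334431032309, 'cx': 323.6397316758013, 'cy': 203.3311005754664, 'pose': array([[ 0.43177587, -0.8533115 , -0.29228252,  0.13967198],
       [ 0.90197952,  0.40790399,  0.14158843,  0.48589659],
       [-0.00159583, -0.32476732,  0.9457926 ,  0.3734004 ],
       [ 0.        ,  0.        ,  0.        ,  1.        ]])}
```

View pics/top0.png

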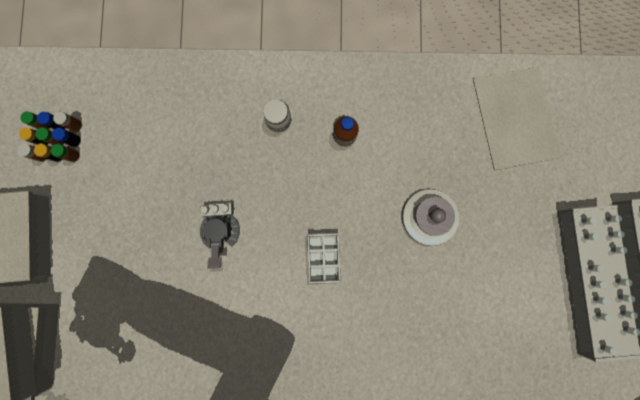

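View pics/scene0.png

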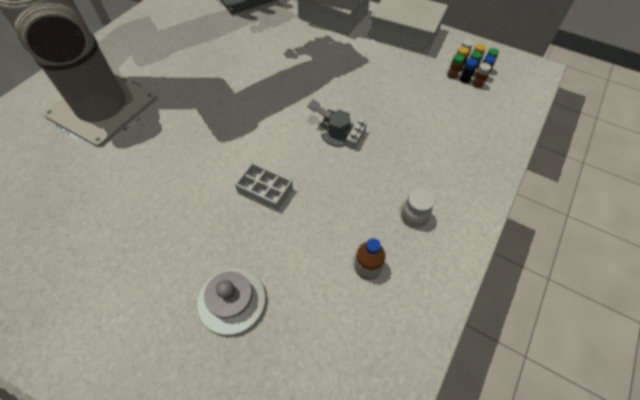

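The top view shows the carrier's hub near (214,230), its block at (217,210), the lever pad near (214,262), the stand at (431,217), the tray at (323,257), the bottle at (345,130) and the jar at (277,115). The scene view agrees, with the carrier at (340,123) and the stand at (230,298).

```bash
cat > h.py <<'E'
import numpy as np, cv2
from workcell import bot
def ray(i,u,v):
    f=200/np.tan(np.radians(i["vertical_fov"])/2); P=i["pose"]
    d=P[:3,:3]@np.array([(u-i["cx"])/f,-(v-i["cy"])/f,-1]); return P[:3,3],d/np.linalg.norm(d)
def on(i,u,v,z):
    o,d=ray(i,u,v); return o+d*(z-o[2])/d[2]
def cross(r1,r2):
    (a,d),(b,e)=r1,r2; s=np.linalg.lstsq(np.c_[d,-e],b-a,rcond=None)[0]
    p,q=a+s[0]*d,b+s[1]*e; return (p+q)/2,np.linalg.norm(p-q)
def proj(i,p):
    f=200/np.tan(np.radians(i["vertical_fov"])/2); c=i["pose"][:3,:3].T@(np.array(p)-i["pose"][:3,3])
    return i["cx"]-f*c[0]/c[2], i["cy"]+f*c[1]/c[2]
E
python3 - <<'E'
from h import *
t=bot.camera_info("top");s=bot.camera_info("scene")
np.set_printoptions(precision=4,suppress=True)
print("hub",on(t,214,230,.05),on(s,340,118,.05),"pad",on(t,214,262,.066),on(s,315,106,.066),"block",on(t,217,210,.045))
print("foot",on(t,431,217,.03),on(s,231,301,.03),"ball",cross(ray(t,437,215),ray(s,226,289)))
print("tray",on(t,323,257,.035),"bottle",on(t,345,130,.08),"jar",on(t,277,112,.07))
E
```

```text
hub [0.5423 0.2254 0.05  ] [0.544  0.2245 0.05  ] pad [0.4791 0.219  0.066 ] [0.4849 0.2141 0.066 ] block [0.5833 0.2222 0.045 ]
foot [ 0.5759 -0.22    0.03  ] [ 0.5843 -0.2297  0.03  ] ball (array([ 0.5777, -0.2233,  0.0652]), np.float64(0.0008132910982267212))
tray [0.4906 0.0039 0.035 ] bottle [ 0.7454 -0.0367  0.08  ] jar [0.7835 0.1018 0.07  ]
```

Request:
step_arm(targets="1 0.656 -0.45 0 0 0 0.568;1 0.656 -0.45 0 0 0 0.568;1 0.656 -0.45 0 0 0 0.568;1 0.656 -0.45 0 0 0 0.568;1 0.656 -0.45 0 0 0 0.568;1 0.656 -0.45 0 0 0 0.568;1 0.656 -0.45 0 0 0 0.568;1 0.656 -0.45 0 0 0 0.568;1 0.656 -0.45 0 0 0 0.568;1 0.656 -0.45 0 0 0 0.568")

```text
clock: 0.93
eef_pos: [0.5448, 0.2245, 0.2308]
tool_rot: [-0.0, 1.0, -0.0, -0.0]
ft_force: [0.7, 0.5, 0.3]
grip_width: 0.0856
grasp_force: 0.0
```

Request:
step_arm(targets="1 0 0 0 0 0 0;1 0 0 0 0 0 0")

```text
clock: 1.1
eef_pos: [0.5448, 0.2241, 0.2298]
tool_rot: [0.002, 1.0, -0.0, -0.001]
ft_force: [0.2, 0.8, -0.7]
grip_width: 0.0856
grasp_force: 0.0
```

Run:
```python
from h import *
import json
i=bot.camera_info("wrist");o=bot.get_obs()
im=bot.camera("wrist")[:,:,::-1];cv2.imwrite("pics/w1.png",im)
np.savez("w1.npz",im=im,pose=i["pose"],i=json.dumps({k:float(i[k]) for k in("vertical_fov","cx","cy")}))
print(o["eef_pos"],o["tool_rot"],i["pose"],o["ft_force"])
```

```text
[0.54475772 0.2241197  0.22981469] [ 2.01135327e-03  9.99997326e-01 -3.62143246e-04 -1.08189206e-03] [[ 4.72472796e-03 -9.46449318e-01 -3.22817851e-01  4.61128797e-01]
 [ 9.99988570e-01  4.23511936e-03  2.21904743e-03  2.23557024e-01]
 [-7.33043794e-04 -3.22824645e-01  9.46458510e-01  3.72902153e-01]
 [ 0.00000000e+00  0.00000000e+00  0.00000000e+00  1.00000000e+00]] [ 0.23887492  0.82918517 -0.66465362]
```

View pics/w1.png

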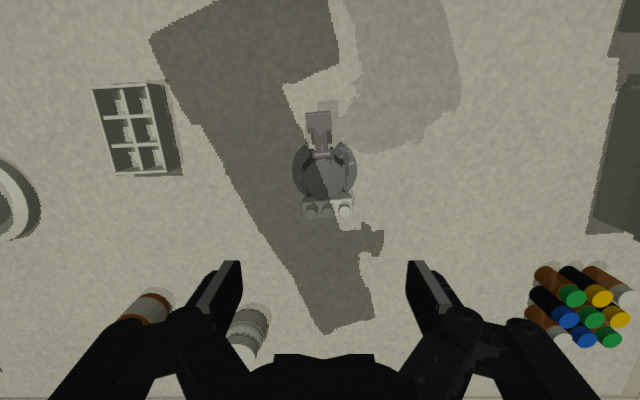

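The wrist view shows the carrier with its hub near (325,175), its pad at (318,117) and the tubes at (311..345,211). I'll crop it for detail.

Run:
```python
from h import *
im=np.load("w1.npz")["im"]
cv2.imwrite("pics/w1c.png",cv2.resize(im[95:235,255:395],None,fx=4,fy=4,interpolation=cv2.INTER_CUBIC))
i=bot.camera_info("wrist")
for p in[(.543,.225,.05),(.543,.225,0),(.475,.22,.066)]:print(proj(i,p))
```

```text
(np.float64(324.42540604318714), np.float64(181.07242449671355))
(np.float64(324.34668829059217), np.float64(171.6150833232299))
(np.float64(319.48388268558114), np.float64(120.60675425527687))
```

View pics/w1c.png

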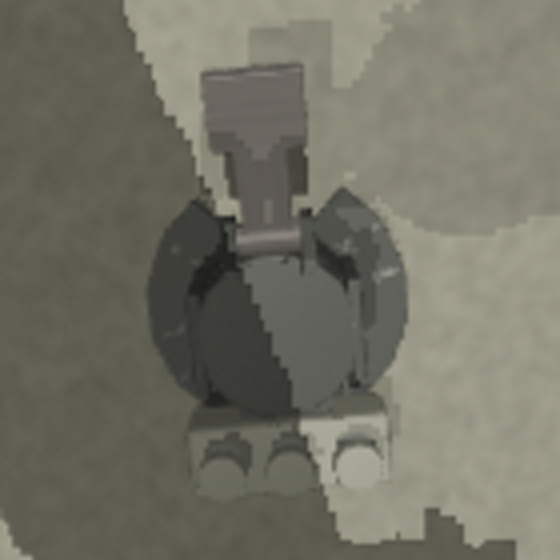

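Run:
```python
from h import *
i=bot.camera_info("wrist")
f=lambda x,y,z:on(i,255+(x-1.5)/4,95+(y-1.5)/4,z)
np.set_printoptions(precision=4,suppress=True)
L=f(193,334,.05);R=f(360,325,.05);T=f(272,253,.05);B=f(290,416,.05)
print("hub",L,R,np.linalg.norm(L-R),T,B,np.linalg.norm(T-B),(L+R)/2,(T+B)/2)
P=f(253,101,.066);print("pad",P)
h=(L+R)/2;print("head pad",np.arctan2(*(h-P)[[1,0]]), np.linalg.norm((h-P)[:2]))
a,b=f(222,478,.058),f(358,464,.058);print("tubes",a,b,np.arctan2(*(-(b-a))[[0,1]]), np.linalg.norm(a-b))
S,Q=f(148,300,.005),f(408,300,.005);print("skirt",S,Q,(S+Q)/2,np.linalg.norm(S-Q))
```

```text
hub [0.5395 0.2002 0.05  ] [0.5369 0.2482 0.05  ] 0.04806779615548169 [0.5161 0.223  0.05  ] [0.5643 0.2281 0.05  ] 0.04844562814077744 [0.5382 0.2242 0.05  ] [0.5402 0.2256 0.05  ]
pad [0.4743 0.2184 0.066 ]
head pad 0.0911900487879483 0.0641734497467098
tubes [0.5808 0.2082 0.058 ] [0.5765 0.2479 0.058 ] 3.034281596315412 0.039953702113534384
skirt [0.5392 0.1825 0.005 ] [0.5394 0.2669 0.005 ] [0.5393 0.2247 0.005 ] 0.0844093910324276
```

Request:
step_arm(targets="1 -0.006 -0.002 -0.08 0 0 0.127;1 -0.006 -0.002 -0.16 0 0 0.127;1 -0.006 -0.002 -0.24 0 0 0.127;1 -0.006 -0.002 -0.32 0 0 0.127;1 -0.006 -0.002 -0.38 0 0 0.127;1 -0.006 -0.002 -0.42 0 0 0.127;1 -0.006 -0.002 -0.44 0 0 0.127;1 -0.006 -0.002 -0.44 0 0 0.127;1 -0.006 -0.002 -0.44 0 0 0.127")

```text
clock: 1.9
eef_pos: [0.5402, 0.2261, 0.0119]
tool_rot: [-0.051, 0.999, 0.0, 0.0]
ft_force: [0.3, -1.2, 0.4]
grip_width: 0.0854
grasp_force: 0.0
```

Run:
```python
from h import *
cv2.imwrite("pics/w2.png",bot.camera("wrist")[:,:,::-1])
o=bot.get_obs();print(o["eef_pos"],o["tool_rot"],o["ft_force"])
```

```text
[0.54129329 0.22628247 0.01294383] [-5.05786722e-02  9.98719263e-01  4.72007483e-04  1.18672782e-03] [ 0.16373428 -0.33098121  0.3123374 ]
```

View pics/w2.png

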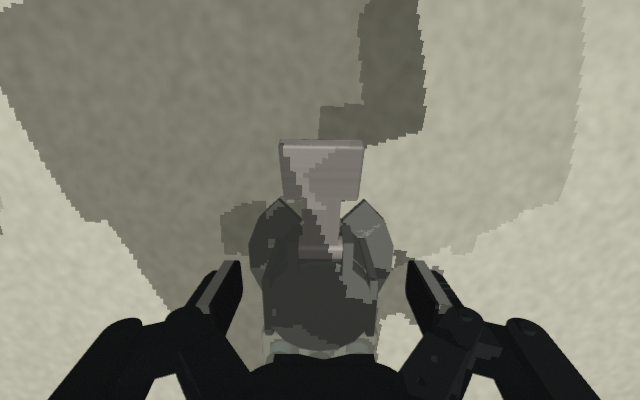

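The fingers at columns 242 and 408 straddle the hub, which is centred near column 321. The lever runs straight up the image, so the alignment is good. Closing.

Request:
step_arm(targets="-1 0 0 0 0 0 0;-1 0 0 0 0 0 0;-1 0 0 0 0 0 0;-1 0 0 0 0 0 0;-1 0 0 0 0 0 0;-1 0 0 0 0 0 0;-1 0 0 0 0 0 0;-1 0 0 0 0 0 0")

```text
clock: 2.62
eef_pos: [0.5419, 0.2253, 0.0132]
tool_rot: [-0.05, 0.999, 0.0, 0.002]
ft_force: [-0.6, -1.4, 6.2]
grip_width: 0.0497
grasp_force: 64.8
```

Request:
step_arm(targets="-1 0 0 0.02 0 0 0;-1 0 0 0.06 0 0 0;-1 0 0 0.12 0 0 0;-1 0 0 0.2 0 0 0;-1 0 0 0.28 0 0 0;-1 0 0 0.36 0 0 0;-1 0 0 0.4 0 0 0;-1 0 0 0.4 0 0 0;-1 0 0 0.4 0 0 0")

```text
clock: 3.37
eef_pos: [0.5406, 0.2251, 0.2116]
tool_rot: [-0.05, 0.999, 0.0, 0.0]
ft_force: [-0.0, -0.2, -6.0]
grip_width: 0.0491
grasp_force: 63.7
```

Request:
step_arm(targets="-1 -0.01 -0.06 0.02 0 0 0;-1 -0.02 -0.14 0.04 0 0 0;-1 -0.04 -0.22 0.04 0 0 0;-1 -0.05 -0.3 0.04 0 0 0;-1 -0.06 -0.38 0.04 0 0 0;-1 -0.07 -0.46 0.04 0 0 0;-1 -0.08 -0.52 0.04 0 0 0;-1 -0.08 -0.56 0.04 0 0 0;-1 -0.08 -0.57 0.04 0 0 0;-1 -0.08 -0.57 0.04 0 0 0")

```text
clock: 4.2
eef_pos: [0.4985, -0.0612, 0.228]
tool_rot: [-0.048, 0.999, 0.001, -0.003]
ft_force: [0.1, 1.0, -6.5]
grip_width: 0.0494
grasp_force: 64.6
```

Request:
step_arm(targets="-1 0 0 0 0 0 0;-1 0 0 0 0 0 0;-1 0 0 0 0 0 0")

```text
clock: 4.45
eef_pos: [0.5003, -0.0586, 0.2305]
tool_rot: [-0.051, 0.999, 0.0, -0.001]
ft_force: [0.2, -0.6, -6.2]
grip_width: 0.0494
grasp_force: 64.6
```

Run:
```python
from h import *
import json
for n in("wrist","top"):
    i=bot.camera_info(n);o=bot.get_obs()
    im=bot.camera(n)[:,:,::-1];cv2.imwrite(f"pics/{n}3.png",im)
    np.savez(n+"3.npz",im=im,**{k:i[k] for k in i})
    print(o["eef_pos"],o["tool_rot"],proj(i,(.58,-.22,.03)))
T=cv2.imread("pics/top0.png")[170:260,380:480]; S=cv2.imread("pics/scene0.png")[255:345,180:280]
W=cv2.imread("pics/wrist3.png")
a=np.hstack([cv2.resize(x,(320,288),interpolation=cv2.INTER_CUBIC) for x in(T,S)])
cv2.imwrite("pics/m3.png",np.vstack([W[:300],a]))
```

```text
[ 0.50031783 -0.0585604   0.23048924] [-5.10013945e-02  9.98698218e-01  3.31695394e-04 -7.85520090e-04] (np.float64(193.81869245107848), np.float64(224.88154843137153))
[ 0.50048392 -0.05861563  0.2307801 ] [-5.10521554e-02  9.98695845e-01  2.11630440e-04 -4.90768315e-04] (np.float64(430.9745163595304), np.float64(215.01415542097027))
```

View pics/m3.png

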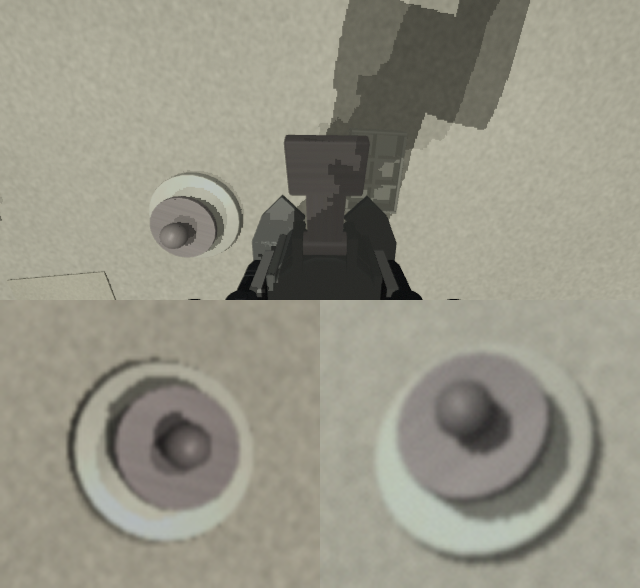

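The wrist view shows the stand's foot near (195,215), the flange near (183,227) and the ball near (173,236). Below it are the top crop (left) and scene crop (right), each showing flange and ball. Next I'll fit the pinkish flange in all three views.

Run:
```python
from h import *
np.set_printoptions(precision=4,suppress=True)
W=np.load("wrist3.npz"); wi={k:W[k] for k in("vertical_fov","cx","cy","pose")}
V={"top":(bot.camera_info("top"),cv2.imread("pics/top0.png"),(380,170,480,260)),
"scene":(bot.camera_info("scene"),cv2.imread("pics/scene0.png"),(180,255,280,345)),
"wrist":(wi,W["im"],(135,160,255,270))}
E={}
for n,(i,im,(a,b,c,d)) in V.items():
    s=im[b:d,a:c].astype(int); 
    m=((s[:,:,2]-s[:,:,1])>5).astype(np.uint8)
    if n=="wrist": m[:,c-a-20:]=0
    m=cv2.morphologyEx(m,cv2.MORPH_OPEN,np.ones((3,3),np.uint8))
    cs,_=cv2.findContours(m,cv2.RETR_EXTERNAL,cv2.CHAIN_APPROX_NONE)
    q=max(cs,key=cv2.contourArea); e=cv2.fitEllipse(cv2.convexHull(q))
    E[n]=(e[0][0]+a,e[0][1]+b); print(n,E[n],e[1],cv2.contourArea(q))
    cv2.imwrite(f"pics/mask_{n}.png",m*255)
for x,y in(("top","scene"),("top","wrist"),("scene","wrist")):
    print(x,y,cross(ray(V[x][0],*E[x]),ray(V[y][0],*E[y])))
for z in(.03+0,.044,.05,.058,.065,.072):print(z,[on(V[n][0],*E[n],z)[:2] for n in V])
B={"top":(438.1,215.6),"scene":(224.7,288.1),"wrist":(173,236)}
for x,y in(("top","scene"),("top","wrist"),("scene","wrist")):
    print("ball",x,y,cross(ray(V[x][0],*B[x]),ray(V[y][0],*B[y])))
```

```text
top (434.9303321838379, 215.7334747314453) (37.76691818237305, 38.994991302490234) 1110.0Traceback (most recent call last):
  File "<stdin>", line 14, in <module>
ValueError: max() iterable argument is empty
```

```bash
cat > st.py <<'E'
from h import *
np.set_printoptions(precision=4,suppress=True)
W=np.load("wrist3.npz"); wi={k:W[k] for k in("vertical_fov","cx","cy","pose")}
V={"top":(bot.camera_info("top"),cv2.imread("pics/top0.png"),(380,170,480,260)),
"scene":(bot.camera_info("scene"),cv2.imread("pics/scene0.png"),(180,255,280,345)),
"wrist":(wi,W["im"],(135,160,245,270))}
E={}
for n,(i,im,(a,b,c,d)) in V.items():
    s=im[b:d,a:c].astype(np.uint8)
    lab=cv2.cvtColor(s,cv2.COLOR_BGR2LAB)[:,:,1]
    th,m=cv2.threshold(lab,0,1,cv2.THRESH_OTSU)
    m=cv2.morphologyEx(m,cv2.MORPH_OPEN,np.ones((3,3),np.uint8))
    cs,_=cv2.findContours(m,cv2.RETR_EXTERNAL,cv2.CHAIN_APPROX_NONE)
    q=max(cs,key=cv2.contourArea); e=cv2.fitEllipse(cv2.convexHull(q))
    E[n]=(e[0][0]+a,e[0][1]+b); print(n,th,E[n],e[1],cv2.contourArea(q))
for x,y in(("top","scene"),("top","wrist"),("scene","wrist")):
    print(x,y,cross(ray(V[x][0],*E[x]),ray(V[y][0],*E[y])))
for z in(.044,.05,.058,.065,.072):print(z,[on(V[n][0],*E[n],z)[:2] for n in V])
B={"top":(438.1,215.6),"scene":(224.7,288.1),"wrist":(173,236)}
for x,y in(("top","scene"),("top","wrist"),("scene","wrist")):
    print("ball",x,y,cross(ray(V[x][0],*B[x]),ray(V[y][0],*B[y])))
E
python3 st.py
```

```text
top 128.0 (434.5274124145508, 215.6214942932129) (38.11246871948242, 39.3945198059082) 1136.5
scene 127.0 (227.85972595214844, 294.183406829834) (44.16133499145508, 48.449283599853516) 1612.5
wrist 127.0 (183.02583694458008, 226.22895050048828) (58.82802200317383, 68.00987243652344) 3067.0
top scene (array([ 0.5775, -0.2246,  0.0427]), np.float64(0.0015317512087471667))
top wrist (array([ 0.5771, -0.2254,  0.0441]), np.float64(0.0037246446220440678))
scene wrist (array([ 0.5769, -0.2262,  0.0444]), np.float64(0.002034059481934913))
0.044 [array([ 0.578 , -0.2237]), array([ 0.5774, -0.2253]), array([ 0.5765, -0.2272])]
0.05 [array([ 0.5776, -0.2221]), array([ 0.5797, -0.2264]), array([ 0.5736, -0.2243])]
0.058 [array([ 0.5771, -0.2199]), array([ 0.5828, -0.2278]), array([ 0.5698, -0.2205])]
0.065 [array([ 0.5766, -0.2181]), array([ 0.5854, -0.229 ]), array([ 0.5664, -0.2171])]
0.072 [array([ 0.5762, -0.2162]), array([ 0.5881, -0.2302]), array([ 0.563 , -0.2137])]
ball top scene (array([ 0.5764, -0.2241,  0.0695]), np.float64(0.0003460698957103169))
ball top wrist (array([ 0.5757, -0.2237,  0.0741]), np.float64(0.0021055460741158404))
ball scene wrist (array([ 0.5768, -0.2253,  0.072 ]), np.float64(0.001350731822566164))
```

Request:
step_arm(targets="-1 0.03 -0.06 0 0 0 0;-1 0.06 -0.13 0 0 0 0;-1 0.09 -0.2 0 0 0 0;-1 0.12 -0.26 0 0 0 0;-1 0.14 -0.31 0 0 0 0;-1 0.152 -0.33 0 0 0 0;-1 0.152 -0.33 -0.06 0 0 0;-1 0.152 -0.33 -0.12 0 0 0;-1 0.152 -0.33 -0.16 0 0 0;-1 0.152 -0.33 -0.16 0 0 0")

```text
clock: 5.38
eef_pos: [0.5732, -0.2228, 0.1451]
tool_rot: [-0.05, 0.999, 0.002, -0.005]
ft_force: [-0.3, 0.7, -5.2]
grip_width: 0.0494
grasp_force: 64.8
```

Request:
step_arm(targets="-1 0 0 0 0 0 0;-1 0 0 0 0 0 0;-1 0 0 0 0 0 0")

```text
clock: 5.63
eef_pos: [0.5784, -0.2251, 0.1539]
tool_rot: [-0.05, 0.999, -0.001, 0.002]
ft_force: [-0.0, 0.3, -5.2]
grip_width: 0.0496
grasp_force: 65.0
```

Run:
```python
from h import *
I=[]
for n in("wrist","scene"):
    i=bot.camera_info(n);o=bot.get_obs()
    im=bot.camera(n)[:,:,::-1];np.savez(n+"4.npz",im=im,**{k:i[k] for k in i})
    print(o["eef_pos"],o["tool_rot"],o["ft_force"]); I.append(im)
cv2.imwrite("pics/m4.png",np.vstack([I[0][:260],cv2.resize(I[1][200:360,120:376],(512,320))[:, :].copy() if 0 else cv2.resize(I[1][190:350,100:420],(640,320),interpolation=cv2.INTER_CUBIC)]))
```

```text
[ 0.57835915 -0.22509363  0.15388525] [-5.03506130e-02  9.98728748e-01 -9.71469023e-04  2.18180145e-03] [-0.00718119  0.31494153 -5.24282089]
[ 0.57822201 -0.22512852  0.1538594 ] [-5.02815972e-02  9.98732323e-01 -9.67141702e-04  2.13813662e-03] [-0.34572133 -0.08973667 -4.85598194]
```

View pics/m4.png

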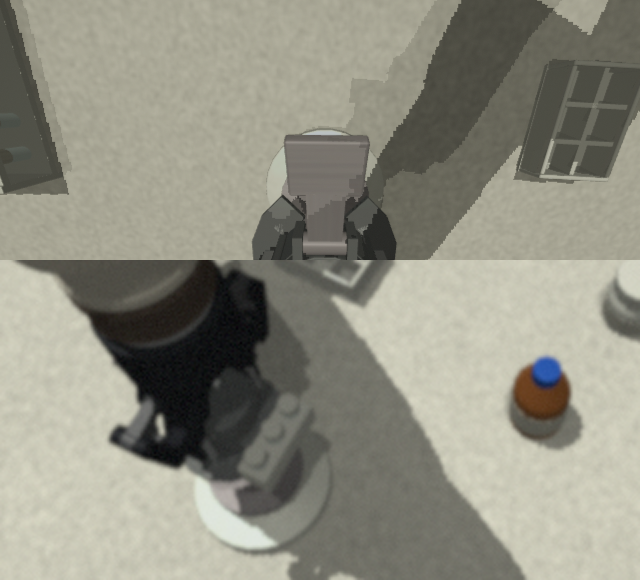

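The wrist view has the carrier's skirt (columns 252–396) and the foot (columns 266–384) on the same centre, about 325. The scene view shows the carrier above the stand with its lever up. Descending with the force watched.

Request:
step_arm(targets="-1 0 0 -0.03 0 0 0;-1 0 0 -0.06 0 0 0;-1 0 0 -0.08 0 0 0;-1 0 0 -0.08 0 0 0;-1 0 0 -0.08 0 0 0")

```text
clock: 6.15
eef_pos: [0.5763, -0.2247, 0.1113]
tool_rot: [-0.05, 0.999, 0.0, -0.0]
ft_force: [0.3, -0.9, -5.8]
grip_width: 0.0495
grasp_force: 65.1
```

Request:
step_arm(targets="-1 0 0 -0.006 0 0 0;-1 0 0 -0.012 0 0 0;-1 0 0 -0.018 0 0 0;-1 0 0 -0.018 0 0 0")

```text
clock: 6.48
eef_pos: [0.5764, -0.2248, 0.1019]
tool_rot: [-0.05, 0.999, 0.0, -0.0]
ft_force: [-0.8, 0.0, -5.7]
grip_width: 0.0493
grasp_force: 65.1
```

Request:
step_arm(targets="-1 0 0 -0.006 0 0 0;-1 0 0 -0.012 0 0 0;-1 0 0 -0.012 0 0 0")

```text
clock: 6.73
eef_pos: [0.5762, -0.2247, 0.0955]
tool_rot: [-0.05, 0.999, 0.0, -0.001]
ft_force: [-0.4, -0.3, -6.5]
grip_width: 0.0488
grasp_force: 65.1
```

Request:
step_arm(targets="-1 0 0 -0.006 0 0 0;-1 0 0 -0.012 0 0 0;-1 0 0 -0.012 0 0 0")

```text
clock: 6.98
eef_pos: [0.5761, -0.2247, 0.0894]
tool_rot: [-0.05, 0.999, 0.0, -0.001]
ft_force: [-0.0, -0.1, -6.7]
grip_width: 0.049
grasp_force: 65.1
```

Request:
step_arm(targets="-1 0 0 -0.005 0 0 0;-1 0 0 -0.008 0 0 0;-1 0 0 -0.008 0 0 0")

```text
clock: 7.23
eef_pos: [0.5763, -0.2248, 0.0858]
tool_rot: [-0.05, 0.999, 0.0, -0.0]
ft_force: [0.9, -0.1, -4.4]
grip_width: 0.0494
grasp_force: 65.1
```

Request:
step_arm(targets="-1 0 0 -0.005 0 0 0;-1 0 0 -0.008 0 0 0;-1 0 0 -0.008 0 0 0")

```text
clock: 7.48
eef_pos: [0.5763, -0.2247, 0.0818]
tool_rot: [-0.05, 0.999, 0.0, -0.0]
ft_force: [-0.3, -0.3, -5.8]
grip_width: 0.0493
grasp_force: 65.1
```

Request:
step_arm(targets="-1 0 0 -0.004 0 0 0;-1 0 0 -0.004 0 0 0")

```text
clock: 7.65
eef_pos: [0.5767, -0.2246, 0.0802]
tool_rot: [-0.05, 0.999, 0.0, 0.0]
ft_force: [0.5, 0.2, -4.0]
grip_width: 0.0495
grasp_force: 65.3
```

Request:
step_arm(targets="-1 0 0 -0.004 0 0 0;-1 0 0 -0.004 0 0 0")

```text
clock: 7.82
eef_pos: [0.5774, -0.2246, 0.0794]
tool_rot: [-0.05, 0.999, 0.0, 0.001]
ft_force: [-0.2, 2.6, 0.5]
grip_width: 0.0491
grasp_force: 66.0
```

Request:
step_arm(targets="-1 0 0 -0.004 0 0 0;-1 0 0 -0.004 0 0 0")

```text
clock: 7.98
eef_pos: [0.5784, -0.2251, 0.0779]
tool_rot: [-0.05, 0.999, -0.001, 0.002]
ft_force: [2.3, 2.7, 0.9]
grip_width: 0.0491
grasp_force: 65.9
```

Request:
step_arm(targets="-1 0.004 0.002 0 0 0 0;-1 0.004 0.002 0 0 0 0;-1 0.004 0.002 0 0 0 0")

```text
clock: 8.23
eef_pos: [0.5795, -0.2244, 0.0775]
tool_rot: [-0.05, 0.999, -0.001, 0.001]
ft_force: [-0.3, 0.3, 6.3]
grip_width: 0.049
grasp_force: 66.2
```

Request:
step_arm(targets="-1 0 0 -0.004 0 0 0;-1 0 0 -0.004 0 0 0;-1 0 0 -0.004 0 0 0")

```text
clock: 8.48
eef_pos: [0.5792, -0.2244, 0.0755]
tool_rot: [-0.05, 0.999, -0.001, 0.001]
ft_force: [-1.5, -0.4, 4.8]
grip_width: 0.0493
grasp_force: 66.5
```

Request:
step_arm(targets="-1 0 0 -0.004 0 0 0;-1 0 0 -0.004 0 0 0;-1 0 0 -0.004 0 0 0")

```text
clock: 8.73
eef_pos: [0.5792, -0.2243, 0.0725]
tool_rot: [-0.05, 0.999, -0.001, 0.001]
ft_force: [1.4, -0.6, 0.9]
grip_width: 0.0494
grasp_force: 65.9
```

Request:
step_arm(targets="-1 0 0 -0.004 0 0 0;-1 0 0 -0.004 0 0 0;-1 0 0 -0.004 0 0 0")

```text
clock: 8.98
eef_pos: [0.5788, -0.224, 0.0691]
tool_rot: [-0.05, 0.999, -0.0, -0.0]
ft_force: [3.8, -0.8, -5.8]
grip_width: 0.0492
grasp_force: 65.4
```

Request:
step_arm(targets="-1 0 0 -0.004 0 0 0;-1 0 0 -0.004 0 0 0;-1 0 0 -0.004 0 0 0")

```text
clock: 9.23
eef_pos: [0.5776, -0.2234, 0.0662]
tool_rot: [-0.05, 0.999, 0.001, -0.001]
ft_force: [3.4, -2.2, -10.3]
grip_width: 0.0492
grasp_force: 64.6
```

Request:
step_arm(targets="-1 0 0 -0.004 0 0 0;-1 0 0 -0.004 0 0 0;-1 0 0 -0.004 0 0 0")

```text
clock: 9.48
eef_pos: [0.5768, -0.2234, 0.0642]
tool_rot: [-0.05, 0.999, 0.001, -0.002]
ft_force: [2.6, -2.4, -14.7]
grip_width: 0.0494
grasp_force: 64.5
```

Request:
step_arm(targets="-1 0 0 -0.004 0 0 0;-1 0 0 -0.004 0 0 0;-1 0 0 -0.004 0 0 0")

```text
clock: 9.73
eef_pos: [0.5769, -0.2236, 0.0629]
tool_rot: [-0.05, 0.999, 0.001, -0.002]
ft_force: [-1.1, -1.2, -15.1]
grip_width: 0.0491
grasp_force: 65.2
```

Request:
step_arm(targets="-1 0 0 -0.004 0 0 0;-1 0 0 -0.004 0 0 0;-1 0 0 -0.004 0 0 0")

```text
clock: 9.98
eef_pos: [0.5778, -0.2238, 0.0627]
tool_rot: [-0.05, 0.999, 0.0, -0.001]
ft_force: [-3.1, -1.3, -8.2]
grip_width: 0.0492
grasp_force: 65.8
```

Request:
step_arm(targets="-1 0 0 -0.003 0 0 0;-1 0 0 -0.003 0 0 0;-1 0 0 -0.003 0 0 0")

```text
clock: 10.23
eef_pos: [0.578, -0.2238, 0.0626]
tool_rot: [-0.05, 0.999, -0.0, -0.0]
ft_force: [-7.0, 1.2, -1.5]
grip_width: 0.0489
grasp_force: 66.6
```

Request:
step_arm(targets="-1 0 0 -0.002 0 0 0;-1 0 0 -0.002 0 0 0;-1 0 0 -0.002 0 0 0")

```text
clock: 10.48
eef_pos: [0.578, -0.2238, 0.0626]
tool_rot: [-0.05, 0.999, -0.0, 0.0]
ft_force: [-8.9, 1.2, 3.7]
grip_width: 0.0489
grasp_force: 67.3
```

Request:
step_arm(targets="-1 -0.003 0 -0.002 0 0 0;-1 -0.003 0 -0.002 0 0 0;-1 -0.003 0 -0.002 0 0 0")

```text
clock: 10.73
eef_pos: [0.578, -0.2238, 0.0626]
tool_rot: [-0.05, 0.999, -0.0, 0.002]
ft_force: [-6.4, 1.1, 5.5]
grip_width: 0.0493
grasp_force: 67.4
```

Request:
step_arm(targets="-1 -0.002 0 -0.002 0 0 0;-1 -0.002 0 -0.002 0 0 0;-1 -0.002 0 -0.002 0 0 0")

```text
clock: 10.98
eef_pos: [0.5781, -0.2239, 0.0626]
tool_rot: [-0.05, 0.999, -0.001, 0.003]
ft_force: [-5.5, 1.4, 9.5]
grip_width: 0.0494
grasp_force: 67.9
```

Request:
step_arm(targets="-1 -0.001 0 -0.002 0 0 0;-1 -0.001 0 -0.002 0 0 0;-1 -0.001 0 -0.002 0 0 0")

```text
clock: 11.23
eef_pos: [0.5781, -0.2238, 0.0625]
tool_rot: [-0.05, 0.999, -0.001, 0.004]
ft_force: [-5.0, 3.1, 13.3]
grip_width: 0.0493
grasp_force: 68.4
```

Request:
step_arm(targets="-1 -0.001 0 -0.001 0 0 0;-1 -0.001 0 -0.001 0 0 0;-1 -0.001 0 -0.001 0 0 0")

```text
clock: 11.48
eef_pos: [0.5781, -0.2238, 0.0625]
tool_rot: [-0.05, 0.999, -0.001, 0.004]
ft_force: [-4.7, 2.6, 15.2]
grip_width: 0.0495
grasp_force: 68.5
```

Request:
step_arm(targets="-1 0 0 -0.001 0 0 0;-1 0 0 -0.001 0 0 0;-1 0 0 -0.001 0 0 0;-1 0 0 -0.001 0 0 0;-1 0 0 -0.001 0 0 0;-1 0 0 -0.001 0 0 0;-1 0 0 -0.001 0 0 0;-1 0 0 -0.001 0 0 0;-1 0 0 -0.001 0 0 0;-1 0 0 -0.001 0 0 0")

```text
clock: 12.32
eef_pos: [0.5781, -0.2238, 0.0625]
tool_rot: [-0.05, 0.999, -0.001, 0.004]
ft_force: [-6.1, 3.2, 16.7]
grip_width: 0.0495
grasp_force: 68.9
```

Request:
step_arm(targets="-1 0 0 0.004 0 0 0;-1 0 0 0.009 0 0 0;-1 0 0 0.009 0 0 0;-1 0 0 0.009 0 0 0")

```text
clock: 12.65
eef_pos: [0.5778, -0.224, 0.0626]
tool_rot: [-0.05, 0.999, -0.0, 0.003]
ft_force: [2.6, 0.6, 4.8]
grip_width: 0.0496
grasp_force: 67.2
```

Request:
step_arm(targets="1 0 0 0 0 0 0;1 0 0 0 0 0 0;1 0 0 0 0 0 0;1 0 0 0 0 0 0;1 0 0 0 0 0 0;1 0 0 0 0 0 0;1 0 0 0 0 0 0")

```text
clock: 13.23
eef_pos: [0.575, -0.2239, 0.0601]
tool_rot: [-0.05, 0.999, 0.0, -0.0]
ft_force: [0.3, -0.3, 0.3]
grip_width: 0.0853
grasp_force: 0.0
```

Request:
step_arm(targets="1 0 0 0.04 0 0 0;1 0 0 0.1 0 0 0;1 0 0 0.17 0 0 0;1 0 0 0.24 0 0 0;-1 0 0 0.24 0 0 0;-1 0 0 0.24 0 0 0;-1 0 0 0.24 0 0 0;-1 0 0 0.24 0 0 0")

```text
clock: 13.9
eef_pos: [0.5741, -0.2235, 0.1787]
tool_rot: [-0.05, 0.999, 0.001, -0.001]
ft_force: [-1.0, -0.1, -0.2]
grip_width: 0.0386
grasp_force: 0.0
```

Run:
```python
from h import *
i=bot.camera_info("wrist");o=bot.get_obs();im=bot.camera("wrist")[:,:,::-1]
np.savez("wrist5.npz",im=im,**{k:i[k] for k in i})
cv2.imwrite("pics/m5.png",cv2.resize(im[80:280,200:450],(750,600),interpolation=cv2.INTER_CUBIC))
print(o["eef_pos"],o["tool_rot"],o["ft_force"],proj(i,(.515,-.2303,.117)),proj(i,(.5775,-.224,.101)))
```

```text
[ 0.57411759 -0.22348694  0.17869214] [-5.00079660e-02  9.98747679e-01  6.12812617e-04 -1.37906690e-03] [-0.97786676 -0.10875091 -0.23947532] (np.float64(323.72078726036307), np.float64(141.72501221739157)) (np.float64(323.7673198071987), np.float64(216.92378391430574))
```

View pics/m5.png

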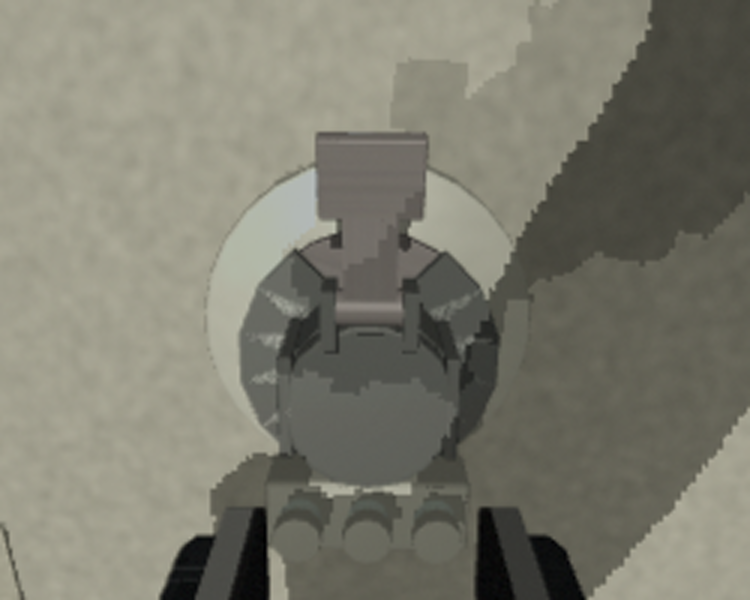

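The seated carrier stands upright. The raised pad is at (324,139) and the hub at (323,216) in full-image pixels, matching the predictions to within about 3 px. I'll press the lever with shut fingers.

Request:
step_arm(targets="-1 -0.07 -0.008 0 0 0 0;-1 -0.126 -0.013 0 0 0 0;-1 -0.126 -0.013 0 0 0 0;-1 -0.126 -0.013 -0.04 0 0 0;-1 -0.126 -0.013 -0.08 0 0 0;-1 -0.126 -0.013 -0.1 0 0 0;-1 -0.126 -0.013 -0.1 0 0 0;-1 -0.126 -0.013 -0.1 0 0 0")

```text
clock: 14.62
eef_pos: [0.5115, -0.23, 0.1293]
tool_rot: [-0.05, 0.999, 0.001, -0.001]
ft_force: [0.0, -0.4, 0.6]
grip_width: -0.0001
grasp_force: 0.0
```

Request:
step_arm(targets="-1 0 0 -0.008 0 0 0;-1 0 0 -0.016 0 0 0;-1 0 0 -0.02 0 0 0;-1 0 0 -0.02 0 0 0")

```text
clock: 14.95
eef_pos: [0.5121, -0.2303, 0.1202]
tool_rot: [-0.05, 0.999, 0.0, -0.0]
ft_force: [0.1, 0.5, -0.7]
grip_width: 0.0001
grasp_force: 0.0
```

Request:
step_arm(targets="-1 0 0 -0.006 0 0 0;-1 0 0 -0.012 0 0 0;-1 0 0 -0.012 0 0 0")

```text
clock: 15.2
eef_pos: [0.5119, -0.2305, 0.1143]
tool_rot: [-0.05, 0.999, -0.0, -0.0]
ft_force: [0.1, -0.2, 1.3]
grip_width: -0.0003
grasp_force: 0.6
```

Contact is near z = 0.115, as expected. I'll push on down towards about 0.098.

Request:
step_arm(targets="-1 0 0 -0.005 0 0 0;-1 0 0 -0.01 0 0 0;-1 0 0 -0.01 0 0 0")

```text
clock: 15.45
eef_pos: [0.5121, -0.2305, 0.1091]
tool_rot: [-0.05, 0.999, -0.0, 0.0]
ft_force: [-0.6, -0.4, 3.1]
grip_width: 0.0002
grasp_force: 1.1
```

Request:
step_arm(targets="-1 0 0 -0.005 0 0 0;-1 0 0 -0.01 0 0 0;-1 0 0 -0.01 0 0 0")

```text
clock: 15.7
eef_pos: [0.5118, -0.2305, 0.1037]
tool_rot: [-0.05, 0.999, -0.0, -0.0]
ft_force: [-0.4, -1.0, 1.3]
grip_width: 0.0001
grasp_force: 0.9
```

Request:
step_arm(targets="-1 0 0 -0.004 0 0 0;-1 0 0 -0.006 0 0 0;-1 0 0 -0.006 0 0 0")

```text
clock: 15.95
eef_pos: [0.5118, -0.2304, 0.1009]
tool_rot: [-0.05, 0.999, 0.0, -0.0]
ft_force: [-0.6, -1.2, 1.2]
grip_width: -0.0002
grasp_force: 0.8
```

Request:
step_arm(targets="-1 0 0 -0.004 0 0 0;-1 0 0 -0.004 0 0 0;-1 0 0 -0.004 0 0 0")

```text
clock: 16.2
eef_pos: [0.5121, -0.2302, 0.099]
tool_rot: [-0.05, 0.999, 0.0, 0.0]
ft_force: [-1.2, -0.0, 1.1]
grip_width: 0.0002
grasp_force: 0.5
```

Request:
step_arm(targets="-1 0 0 -0.004 0 0 0;-1 0 0 -0.004 0 0 0;-1 0 0 -0.004 0 0 0")

```text
clock: 16.45
eef_pos: [0.5121, -0.2302, 0.0971]
tool_rot: [-0.05, 0.999, 0.0, -0.0]
ft_force: [-0.9, -0.9, 1.0]
grip_width: 0.0001
grasp_force: 0.6
```

Request:
step_arm(targets="-1 0 0 -0.002 0 0 0;-1 0 0 -0.002 0 0 0;-1 0 0 -0.002 0 0 0")

```text
clock: 16.7
eef_pos: [0.5121, -0.2302, 0.0968]
tool_rot: [-0.05, 0.999, 0.0, 0.0]
ft_force: [-2.6, 0.6, 4.4]
grip_width: 0.0
grasp_force: 2.7
```

Rigid stop reached at 0.0968. I'll build up to about 14 N.

Request:
step_arm(targets="-1 0 0 -0.002 0 0 0;-1 0 0 -0.002 0 0 0;-1 0 0 -0.002 0 0 0")

```text
clock: 16.95
eef_pos: [0.5121, -0.2303, 0.0967]
tool_rot: [-0.05, 0.999, -0.0, 0.0]
ft_force: [-4.1, 1.9, 9.9]
grip_width: 0.0001
grasp_force: 4.9
```

Request:
step_arm(targets="-1 0 0 -0.001 0 0 0;-1 0 0 -0.002 0 0 0;-1 0 0 -0.002 0 0 0")

```text
clock: 17.2
eef_pos: [0.5121, -0.2303, 0.0965]
tool_rot: [-0.05, 0.999, -0.0, 0.001]
ft_force: [-5.9, 1.3, 14.5]
grip_width: -0.0001
grasp_force: 7.0
```

Request:
step_arm(targets="-1 0 0 0 0 0 0;-1 0 0 0 0 0 0;-1 0 0 0 0 0 0;-1 0 0 0.006 0 0 0;-1 0 0 0.03 0 0 0;-1 0 0 0.08 0 0 0;-1 -0.04 0 0.15 0 0 0;-1 -0.08 0 0.2 0 0 0;-1 -0.08 0 0.2 0 0 0;-1 -0.08 0 0.2 0 0 0")

```text
clock: 18.03
eef_pos: [0.4729, -0.2308, 0.196]
tool_rot: [-0.05, 0.999, -0.001, 0.002]
ft_force: [0.0, -0.1, 0.5]
grip_width: -0.0004
grasp_force: 0.0
```

Run:
```python
from h import *
i=bot.camera_info("wrist");o=bot.get_obs();im=bot.camera("wrist")[:,:,::-1];s=bot.camera("scene")[:,:,::-1]
cv2.imwrite("pics/m6.png",np.vstack([im[100:400,:],cv2.resize(s[200:340,100:400],(640,299),interpolation=cv2.INTER_CUBIC)]))
print(o["eef_pos"],o["ft_force"],proj(i,(.510,-.2308,.098)),proj(i,(.515,-.2303,.117)),proj(i,(.5775,-.224,.101)))
```

```text
[ 0.47289224 -0.23080739  0.1959807 ] [ 0.03109207 -0.1047068   0.46754853] (np.float64(321.0271374797855), np.float64(241.86897388747354)) (np.float64(320.8198096806026), np.float64(256.9950223850568)) (np.float64(321.30520822919397), np.float64(304.6531564748931))
```

View pics/m6.png

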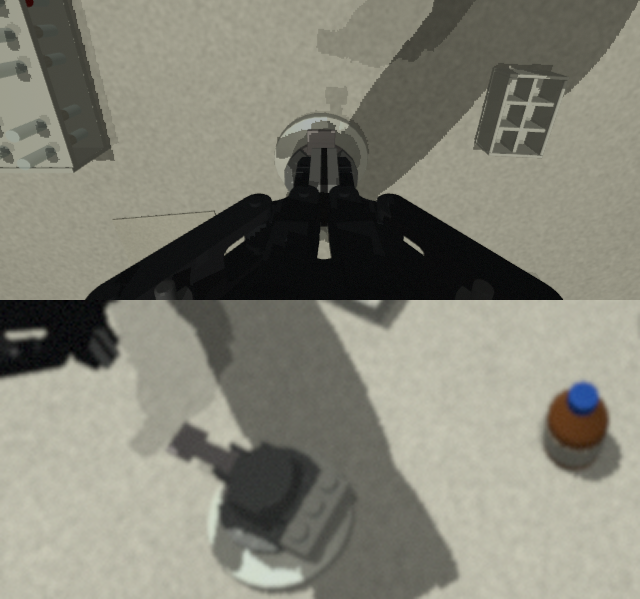

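The scene view shows the carrier upright on the stand with the lever level (pad near (188,440) in the mosaic). The gripper is clear and the bottle and tray are undisturbed.

```bash
python3 -c "
from workcell import bot
print(bot.job_done())"
```

```text
the job is handed in; nothing more can be done
None
```

The carrier is seated on the ball stand, pressed firmly for about 0.8 s (about 17 N at the wrist), its lever pressed down to the stop at about 14 N, and the job handed in at about 18 s with the gripper clear; the verdict was not shown.

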